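# Set out the cream jars by size on the display step

## Robot

A 7-joint arm with a two-finger parallel gripper is mounted at the origin on the work surface. World frame = base frame: x ahead of the robot, y to its left, z up, the work surface at z = 0. Lengths are in mm, angles in rad, forces in N, time in s.
With the tool pointing down it reaches from about 400 to 900 mm from the base axis. Payload 5.6 kg.
Tool frame: the origin (TCP) lies midway between the tips of the shut fingers; the grasp point (between the pads) lies 19 mm behind it; x points along the fingers, y is the direction in which the jaws open and shut, and the axes are right-handed (so a half turn about x gives the same grasp; the last joint's range is limited). The gripper opens to 92 mm and grips with 3 to 60 N. Pads are 20 mm wide; open, the fingers measure 128 mm over their backs; the gripper's body (75 mm by 189 mm) begins 69 mm behind the grasp point.
Start: joints at [-1.336, 0.468, -0.012, 1.603, 0.006, 1.071, -0.056], TCP at [178.298, 625.075, 214.592] pointing down, gripper open.
Joint ranges: [-2.53, 2.53], [-0.31, 2.02], [-1.57, 1.55], [0.28, 2.44], [-1.29, 4.43], [0.15, 1.84], [-2.92, 2.92]. Speed limits (rad/s): [2.57, 2.57, 3.14, 3.14, 3.14, 3.14, 3.14].

## Interface

Orientations are given as a rotation vector (axis times angle).
In Python, from cell import robot, grip, kin, viewer gives the robot as it stands. Calls block until the motion is done:
- robot.movep(position, orientation): joint-space move of the TCP to a pose.
- robot.servo_line(position, feed=150, rotation=None): straight line of the TCP; rotation=None keeps the orientation; feed is the mean speed in mm/s.
- robot.goto_joints(angles): joint-space move.
- grip(opening, newtons=None): opening from 0.0 (shut) to 1.0 (fully open); newtons is the grip in N (None keeps the last); returns when the fingers have stopped.
- robot.hold(seconds).
- kin.ik(position, orientation): joint angles nearest the present ones, or None.
- robot.observe(): the state.
- viewer.read_camera(name): name is "scene" or "top"; returns the picture (384x512x3 uint8, red, green, blue); there is no depth.
- viewer.camera_info(name): a dict with "camera_matrix" (3x3 intrinsics, pixels), "R" (3x3) and "t" (3): a world point X has camera coordinates R X + t. Camera axes: x right, y down, z forward; pixel columns grow to the right and rows downward; lengths in mm; the calibration is good to about 2 mm. A picture is of the moment at which its call begins. camera_info takes no time and is no camera call.
A pose or a line that the arm cannot do raises robot.IKError and nothing moves.
- robot.job_done(): hands the job in, once; it reports no verdict.
Trained networks look in the newest picture that a camera, given by its name, has taken for a name from the list of things; names that differ only in an ending like _2 or _b are one class to them, and where a whole thing is asked for, a point or a joint stands for the part that bears it (a point fixed in the world has none). Each returns a list of dicts, best first, with "confidence" (0 to 1); they miss things now and then, are a little off and sometimes report something else, mostly with a low value. They report only what shows in the picture. A call takes as long as a camera call.
- viewer.silhouettes(name, camera): "mask" (384x512 bool, what is visible of it).
- viewer.pinpoint(name, camera): "at" ([x, y, z] in mm, in the coordinates of the camera as it stood for that picture, good to about 4 mm: a listed point, or the origin of a listed thing).
The state is a dict: "t": time; "joints": joint angles; "joint_velocities": joint speeds; "joint_torque": joint torques, N m; "tcp_pos": TCP position; "tcp_rot": TCP orientation; "contact_force": force on the tool from outside, world axes, zero at the start; "wrist_torque": the same for the moment, N m; "grip_width": opening from 0.0 (shut) to 1.0 (fully open).
Only numpy, scipy, OpenCV 4.12 (cv2) and the standard library are available. Lean on these libraries where they do the work, as an engineer would, in place of code of your own. Each camera call takes 0.05 s, during which the arm holds its last target.

## Task

Set out the four cream jars on the wooden display step in order of size: one jar standing centred on each round cork pad, the smallest next to the card stand and each one larger than the last, up to the largest at the other end. Keep the jars upright and set them down gently; do not drop them.

Things in the scene. Friction and masses are not known exactly. Their poses are not given: they have to be found in the camera images.
- jar_small: The smallest of four closed cream jars of one style: a straight upright cylinder, white glass body with a plain silvery aluminium screw lid (upper third) of the same diameter. Diameter 34 mm, overall height 34 mm. Loose, stands on the table. Origin: centre of its underside, z up along its axis.
- jar_medium: The second smallest of four closed cream jars of one style: a straight upright cylinder, white glass body with a plain silvery aluminium screw lid (upper third) of the same diameter. Diameter 43 mm, overall height 43 mm. Loose, stands on the table. Origin: centre of its underside, z up along its axis.
- jar_large: The second largest of four closed cream jars of one style: a straight upright cylinder, white glass body with a plain silvery aluminium screw lid (upper third) of the same diameter. Diameter 52 mm, overall height 53 mm. Loose, stands on the table. Origin: centre of its underside, z up along its axis.
- jar_giant: The largest of four closed cream jars of one style: a straight upright cylinder, white glass body with a plain silvery aluminium screw lid (upper third) of the same diameter. Diameter 62 mm, overall height 65 mm. Loose, stands on the table. Origin: centre of its underside, z up along its axis.
- pad_a: One of four identical thin round cork pads in a row along the display step, fixed to its top. Diameter 74 mm, 4 mm thick; neighbours are 85 to 105 mm apart centre to centre; which letter is at which place in the row is shuffled. Origin: centre of its underside; its upper face is 4 mm above.
- pad_b: One of four identical thin round cork pads in a row along the display step, fixed to its top. Diameter 74 mm, 4 mm thick; neighbours are 85 to 105 mm apart centre to centre; which letter is at which place in the row is shuffled. Origin: centre of its underside; its upper face is 4 mm above.
- pad_c: One of four identical thin round cork pads in a row along the display step, fixed to its top. Diameter 74 mm, 4 mm thick; neighbours are 85 to 105 mm apart centre to centre; which letter is at which place in the row is shuffled. Origin: centre of its underside; its upper face is 4 mm above.
- pad_d: One of four identical thin round cork pads in a row along the display step, fixed to its top. Diameter 74 mm, 4 mm thick; neighbours are 85 to 105 mm apart centre to centre; which letter is at which place in the row is shuffled. Origin: centre of its underside; its upper face is 4 mm above.
- card_stand: Small fixed card holder on one end of the display step (which end varies; a bar of soap in a paper band lies on the other end): pale wood block 24 x 50 x 14 mm with a blank white card standing in it, 44 mm wide, top 59 mm above the step. Origin: centre of its underside. About 80 mm from the centre of the nearest pad.
- display_step: Low dark wooden display step at the back of the working area, fixed: board 100 mm deep (its x) and 520 mm long (its y) on three cleats; top face 30 mm above the table. Its y axis runs along the row of pads. Origin: centre of its underside, on the table.

How it is judged (in metres and radians):
At the end, for the whole second after the job is handed in: All four jars stand upright (within 0.08 rad) and at rest on the cork pads, released, one to a pad, each within 12 mm of its pad's centre, in order of size from the smallest on the pad next to the card stand to the largest on the pad farthest from it ((horizontal distance between jar_small and pad_a below 0.012 m or horizontal distance between jar_small and pad_b below 0.012 m or horizontal distance between jar_small and pad_c below 0.012 m or horizontal distance between jar_small and pad_d below 0.012 m) and horizontal distance between jar_small and card_stand between 0.03 and 0.127 m and z of jar_small in the frame of display_step between 0.03 and 0.039 m and angle between each of jar_small, jar_medium, jar_large, jar_giant's own z axis and vertical below 0.08 rad and linear speed of each of jar_small, jar_medium, jar_large, jar_giant below 0.02 m/s and contact force between each of jar_small, jar_medium, jar_large, jar_giant and the fingers below 0.1 N and (horizontal distance between jar_medium and pad_a below 0.012 m or horizontal distance between jar_medium and pad_b below 0.012 m or horizontal distance between jar_medium and pad_c below 0.012 m or horizontal distance between jar_medium and pad_d below 0.012 m) and horizontal distance between jar_medium and card_stand between 0.127 and 0.222 m and z of jar_medium in the frame of display_step between 0.03 and 0.039 m and (horizontal distance between jar_large and pad_a below 0.012 m or horizontal distance between jar_large and pad_b below 0.012 m or horizontal distance between jar_large and pad_c below 0.012 m or horizontal distance between jar_large and pad_d below 0.012 m) and horizontal distance between jar_large and card_stand between 0.222 and 0.317 m and z of jar_large in the frame of display_step between 0.03 and 0.039 m and (horizontal distance between jar_giant and pad_a below 0.012 m or horizontal distance between jar_giant and pad_b below 0.012 m or horizontal distance between jar_giant and pad_c below 0.012 m or horizontal distance between jar_giant and pad_d below 0.012 m) and horizontal distance between jar_giant and card_stand between 0.317 and 0.42 m and z of jar_giant in the frame of display_step between 0.03 and 0.039 m); the robot touches nothing.
It fails at once if a jar is tipped more than 40 degrees (angle between any of jar_small, jar_medium, jar_large, jar_giant's own z axis and vertical above 0.7 rad).
It fails at once if a jar is dropped or flung: it moves faster than 0.7 m/s while not held (a free fall of about 25 mm) ((linear speed of jar_small above 0.7 m/s and contact force between jar_small and the fingers below 0.2 N) or (linear speed of jar_medium above 0.7 m/s and contact force between jar_medium and the fingers below 0.2 N) or (linear speed of jar_large above 0.7 m/s and contact force between jar_large and the fingers below 0.2 N) or (linear speed of jar_giant above 0.7 m/s and contact force between jar_giant and the fingers below 0.2 N)).
It also fails if it takes over 107 s, if anything falls off the work surface, if the arm or the gripper's body presses on something with over 40 N, if the wrist force passes 120 N, or if a joint passes its speed limit or range.

## Working session

There is one attempt and no reset: what is moved stays moved. The work goes in short steps, each a Python script; the robot and the scene stay as the last script left them, time stands still between calls to the robot, and variables do not carry over. Pictures are saved under pics/ and viewed, and the job is handed in when it is done.

```bash
ls; mkdir -p pics
python3 - <<'E'
from cell import robot, grip, kin, viewer
import cv2, numpy as np
for n in ["scene","top"]:
    im=viewer.read_camera(n); cv2.imwrite(f"pics/{n}0.png",im[:,:,::-1])
    ci=viewer.camera_info(n); print(n,{k:np.round(v,3).tolist() for k,v in ci.items()})
    R=np.array(ci["R"]);t=np.array(ci["t"])
    for o in ["jar_small","jar_medium","jar_large","jar_giant","pad_a","card_stand","display_step"]:
        for d in viewer.pinpoint(o,n)[:5]:
            print(o,round(d["confidence"],2),np.round(R.T@(np.array(d["at"])-t),1))
s=robot.observe();print(s["t"],s["tcp_pos"],s["tcp_rot"],s["contact_force"])
E
```

```text
pics
scene {'camera_matrix': [[490.637, 0.0, 256.592], [0.0, 490.637, 191.09], [0.0, 0.0, 1.0]], 'R': [[0.409, 0.912, -0.016], [0.663, -0.309, -0.681], [-0.626, 0.269, -0.732]], 't': [-209.306, -348.613, 1476.352]}
jar_small 0.71 [440.  114.5  -2.8]
jar_medium 0.77 [ 4.263e+02  3.358e+02 -3.000e-01]
jar_large 0.78 [ 433.3 -349.3   -1.2]
jar_giant 0.72 [645.6  20.   -3.6]
pad_a 0.89 [641.9 -29.9  26. ]
pad_a 0.87 [647.3 159.3  30.5]
pad_a 0.7 [649.4  62.4  29.3]
pad_a 0.69 [ 637.2 -122.8   32.5]
card_stand 0.69 [ 638.9 -207.4   30.2]
display_step 0.79 [648.   20.2  -2.6]
top {'camera_matrix': [[484.283, 0.0, 250.658], [0.0, 484.283, 194.303], [0.0, 0.0, 1.0]], 'R': [[0.007, -1.0, -0.011], [-0.988, -0.005, -0.156], [0.156, 0.012, -0.988]], 't': [-10.137, 534.599, 1163.894]}
jar_small 0.74 [441.5 118.8  -0.5]
jar_medium 0.77 [426.5 336.4  -2.8]
jar_medium 0.7 [439.9 117.3  -1.4]
jar_large 0.65 [ 433.  -341.1   -2.4]
jar_giant 0.61 [ 423.  -116.3   -1. ]
pad_a 0.84 [648.5  63.6  23.6]
pad_a 0.71 [652.  164.8  30.8]
pad_a 0.7 [ 633.3 -115.2   29. ]
pad_a 0.66 [641.8 -31.3  28. ]
pad_a 0.25 [ 634.8 -201.1   30. ]
card_stand 0.49 [ 634.4 -201.1   32.2]
display_step 0.71 [641.2  21.3  -2.1]
0.8 [178.32749872 625.07082603 214.59355755] [ 0.21816265  1.55970377 -0.21813771] [ 0.21979002  0.47347742 -0.10544581]
```

View images.

View pics/scene0.png

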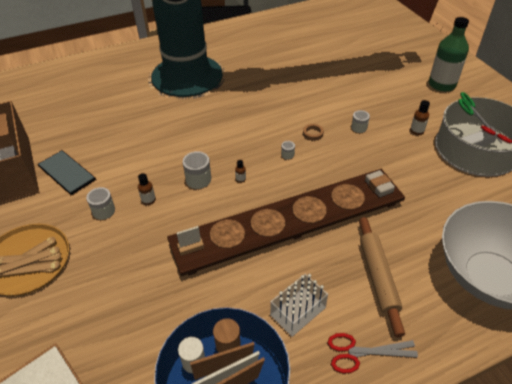

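View pics/top0.png

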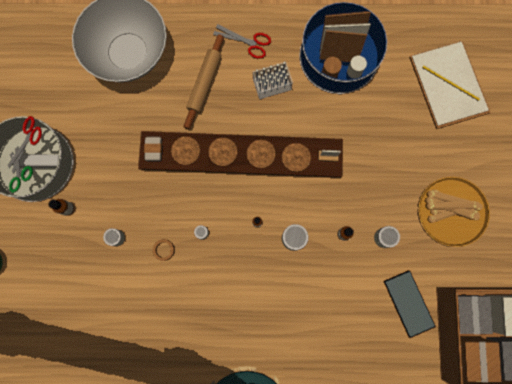

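```bash
cat > h.py <<'E'
from cell import robot, grip, kin, viewer
import cv2, numpy as np
from scipy.spatial.transform import Rotation as Rn
from scipy.optimize import least_squares
J={"jar_small":(34,34),"jar_medium":(43,43),"jar_large":(52,53),"jar_giant":(62,65)}
def cam(n):
    c=viewer.camera_info(n); return [np.array(c[k]) for k in("camera_matrix","R","t")]
def proj(c,P):
    q=(c[0]@(c[1]@np.asarray(P).T+c[2][:,None])).T; return q[:,:2]/q[:,2:]
a=np.linspace(0,2*np.pi,60,endpoint=False)
def cen(c,x,y,z,d,h):
    P=np.vstack([np.c_[x+d/2*np.cos(a),y+d/2*np.sin(a),0*a+zz] for zz in (z,z+h)])
    H=cv2.convexHull(proj(c,P).astype(np.float32)); m=cv2.moments(H)
    return np.array([m["m10"],m["m01"]])/m["m00"], m["m00"]
def mc(mask):
    m=mask.astype(bool); ys,xs=np.nonzero(m); return np.array([xs.mean(),ys.mean()]),m.sum()
def locate(obs,g,z,d,h):  # obs: list of (cam,centroid)
    f=lambda p:np.concatenate([cen(c,p[0],p[1],z,d,h)[0]-o for c,o in obs])
    r=least_squares(f,g,diff_step=1e-4); return r.x,r.fun
ROT=Rn.from_matrix(np.array([[0,1,0],[0,0,-1],[-1,0,0]]).T*1.0)
E
python3 - <<'E'
from h import *
gu={"jar_small":(440,117),"jar_medium":(426,336),"jar_large":(433,-345),"jar_giant":(424,-115)}
pads=[(637,-119),(642,-30),(649,63),(650,162)]
C={n:cam(n) for n in("scene","top")}
S={}
for n in C:
    viewer.read_camera(n)
    for o in list(J)+["pad_a"]: S[n,o]=viewer.silhouettes(o,n)
def run(o,g,z,d,h):
    obs=[]
    for n in C:
        e,A=cen(C[n],g[0],g[1],z,d,h)
        for s in S[n,o]:
            m,k=mc(s["mask"])
            if np.hypot(*(m-e))<8: obs.append((C[n],m));print(n,"conf",round(s["confidence"],2),"area",k,"exp",round(A));break
    if obs:
        r,f=locate(obs,g,z,d,h); print(o,np.round(r,1),"res px",np.round(f,2))
for o in J: run(o,gu[o],0,*J[o])
for g in pads: run("pad_a",g,30,74,4)
print(Rn.from_rotvec(robot.observe()["tcp_rot"]).as_matrix().round(2))
for yaw in (0,np.pi):
  Ro=(Rn.from_euler("z",yaw)*Rn.from_matrix(np.array([[0,1,0],[0,0,1],[-1,0,0]]).T.T if 0 else np.column_stack([[0,0,-1],[1,0,0],[0,-1,0]])))
  print(yaw,Ro.as_rotvec(),[ (kin.ik([x,y,z],Ro.as_rotvec()) is not None) for x,y in list(gu.values())+pads for z in (5,180)])
  for g in list(gu.values())+pads:
    q=kin.ik([*g,100],Ro.as_rotvec()); print(None if q is None else np.round(q,2))
E
```

```text
scene conf 0.49 area 230 exp 238
top conf 0.46 area 146 exp 169
jar_small [441.6 115.8] res px [ 0.03 -0.56  0.19 -0.33]
scene conf 0.81 area 297 exp 354
top conf 0.87 area 301 exp 320
jar_medium [427.6 334.9] res px [ 0.63 -0.74  0.71 -0.05]
scene conf 0.85 area 662 exp 729
top conf 0.93 area 405 exp 472
jar_large [ 431.7 -344.6] res px [0.09 0.   0.1  0.02]
scene conf 0.88 area 881 exp 908
top conf 0.96 area 574 exp 566
jar_giant [ 429.  -116.4] res px [ 0.23 -0.62  0.42 -0.34]
scene conf 0.77 area 816 exp 825
top conf 0.56 area 642 exp 661
pad_a [ 633.5 -121. ] res px [ 0.21 -0.55  0.47 -0.4 ]
scene conf 0.76 area 750 exp 778
top conf 0.7 area 625 exp 658
pad_a [642.2 -32.1] res px [ 0.35 -0.7   0.66 -0.42]
scene conf 0.86 area 678 exp 736
top conf 0.72 area 633 exp 655
pad_a [646.1  65.1] res px [ 0.27 -0.5   0.47 -0.25]
scene conf 0.6 area 635 exp 688
top conf 0.75 area 642 exp 654
pad_a [649.8 160.1] res px [ 0.39 -0.76  0.66 -0.34]
[[ 0.    0.27  0.96]
 [-0.    0.96 -0.27]
 [-1.    0.    0.  ]]
0 [ 1.20919958  1.20919958 -1.20919958] [True, True, True, True, True, True, True, 
[... 210 characters left out ...]
 -0.44  0.7   0.63]
[-0.38  0.69  0.74  1.73 -0.56  0.94  0.59]
[-0.43  0.64  0.59  1.74 -0.44  0.9   0.36]
[-0.57  0.66  0.61  1.71 -0.46  0.91  0.22]
[-0.67  0.67  0.55  1.66 -0.42  0.92  0.03]
3.141592653589793 [-1.20919958  1.20919958  1.20919958] [True, True, True, True, True, True, True, True, True, True, True, True, True, True, True, True]
[-0.27  0.32 -0.07  2.15  0.03  0.67  2.78]
[-0.51  0.46 -0.28  1.94  0.18  0.76  2.26]
[-0.28  0.92  1.34  1.98 -1.02  1.15 -1.64]
[ 0.93  0.45 -0.87  2.15  0.51  0.76  2.87]
[-0.65  1.06  1.33  1.75 -1.08  1.28 -2.18]
[-0.8   1.05  1.34  1.76 -1.08  1.27 -2.32]
[ 0.62  1.1  -1.34  1.63  1.1   1.34  2.25]
[-0.17  0.63 -0.17  1.62  0.13  0.9   2.75]
```

```bash
cat >> h.py <<'E'
RV=Rn.from_matrix(np.column_stack([[0,0,-1],[1,0,0],[0,-1,0]])).as_rotvec()
G={"jar_small":22,"jar_medium":25,"jar_large":30,"jar_giant":36}
Q={"jar_small":(441.6,115.8),"jar_medium":(427.6,334.9),"jar_large":(431.7,-344.6),"jar_giant":(429,-116.4)}
PD={"jar_small":(633.5,-121),"jar_medium":(642.2,-32.1),"jar_large":(646.1,65.1),"jar_giant":(649.8,160.1)}
def st(m):
    s=robot.observe(); print(m,"t",round(s["t"],1),"tcp",np.round(s["tcp_pos"],1),"F",np.round(s["contact_force"],1),"w",round(s["grip_width"]*92,1))
def pick(o,N,first=False):
    x,y=Q[o]; d=J[o][0]; z=G[o]-19
    grip(min(1,(d+26)/92))
    if first: robot.movep([x,y,150],RV)
    else: robot.servo_line([x,y,150],feed=300,rotation=RV)
    robot.servo_line([x,y,z+12],feed=120); robot.servo_line([x,y,z],feed=40); st("down")
    grip(0.0,N); st("gripped")
    robot.servo_line([x,y,z+15],feed=50); robot.hold(.2); st("lifted")
def place(o):
    x,y=PD[o]; d=J[o][0]; z=G[o]-19; s=robot.observe()["tcp_pos"]
    robot.servo_line([s[0],s[1],z+120],feed=150)
    robot.servo_line([x,y,z+120],feed=200)
    robot.servo_line([x,y,z+46],feed=120); robot.servo_line([x,y,z+34.3],feed=20); robot.hold(.3); st("low")
    grip((d+16)/92); robot.hold(.2); st("open")
    robot.servo_line([x,y,z+60],feed=60); robot.servo_line([x,y,190],feed=200); st("away")
E
python3 - <<'E'
from h import *
st("start"); pick("jar_medium",20,True)
im=viewer.read_camera("scene"); cv2.imwrite("pics/pick1.png",im[:,:,::-1])
E
```

```text
start t 1.4 tcp [178.3 625.1 214.6] F [-0.4 -0.1 -0.7] w 92.0
down t 5.1 tcp [427.4 334.8   5.7] F [ 0.5 -0.3  1.1] w 69.0
gripped t 5.6 tcp [427.6 335.    6.1] F [0.1 0.7 0.7] w 43.1
lifted t 6.2 tcp [427.4 334.8  20.8] F [-0.1 -0.3 -2.1] w 43.0
```

View pics/pick1.png

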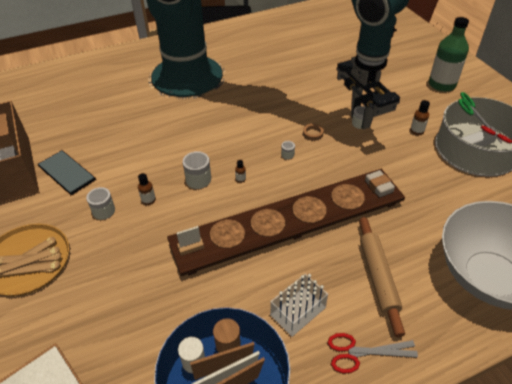

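Medium jar is held (width 43 mm; the jar is between the fingers at pixel ~(362,120)). It lifted about 0.2 kg. Placing it.

Run:
```python
from h import *
place("jar_medium")
im=viewer.read_camera("scene"); cv2.imwrite("pics/place1.png",im[:,:,::-1])
```

```text
low t 11.2 tcp [642.2 -32.1  40.3] F [ 0.4  0.3 -1.1] w 42.7
open t 11.8 tcp [642.2 -32.1  40.3] F [-0.5 -0.3  0.2] w 58.8
away t 13.2 tcp [641.3 -31.9 188.7] F [-0.   0.2 -0.5] w 58.7
```

View pics/place1.png

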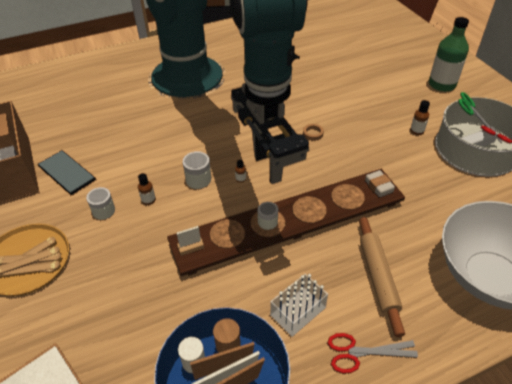

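The medium jar stands upright, centred on the second pad at (268,216). Next, small and then giant.

Run:
```python
from h import *
pick("jar_small",15)
w=robot.observe()["grip_width"]*92
if abs(w-34)<3: place("jar_small")
im=viewer.read_camera("scene"); cv2.imwrite("pics/place2.png",im[:,:,::-1])
```

```text
down t 16.1 tcp [441.4 115.7   2.8] F [ 0.9 -0.8  0.8] w 60.2
gripped t 16.7 tcp [441.7 115.9   3.1] F [ 0.1 -0.   0.9] w 33.5
lifted t 17.3 tcp [441.4 115.8  17.9] F [ 0.9  0.  -1.4] w 33.7
low t 21.6 tcp [ 633.5 -121.    37.3] F [ 1.   0.5 -0.2] w 33.8
open t 22.3 tcp [ 633.5 -121.    37.3] F [-1.1  0.  -0.3] w 49.8
away t 23.6 tcp [ 632.7 -120.6  188.7] F [-0.5 -0.1 -0.6] w 50.2
```

View pics/place2.png

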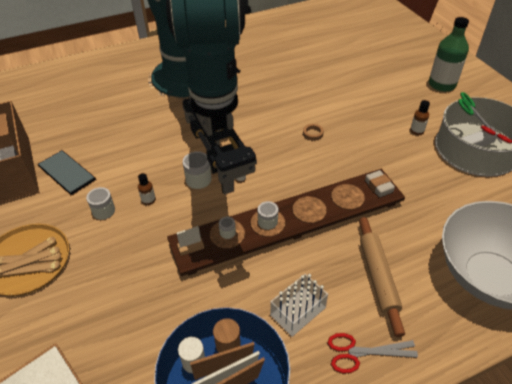

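The small jar stands on the pad by the card at (228,229). Now the giant.

Run:
```python
from h import *
pick("jar_giant",35)
w=robot.observe()["grip_width"]*92
if abs(w-62)<3: place("jar_giant")
im=viewer.read_camera("scene"); cv2.imwrite("pics/place3.png",im[:,:,::-1])
```

```text
down t 26.8 tcp [ 428.8 -116.4   16.8] F [ 0.3 -0.7 -0. ] w 87.9
gripped t 27.3 tcp [ 429.1 -116.4   17.1] F [-0.4 -0.5  1.4] w 61.6
lifted t 28.0 tcp [ 428.8 -116.3   31.9] F [-1.2 -0.5 -3. ] w 61.6
low t 32.6 tcp [649.8 160.1  51.3] F [ 0.4  0.2 -3.5] w 61.5
open t 33.2 tcp [649.9 160.1  51.4] F [-0.7  0.3 -0.2] w 78.1
away t 34.5 tcp [648.9 160.1 188.7] F [-0.1  0.5 -0.6] w 77.9
```

View pics/place3.png

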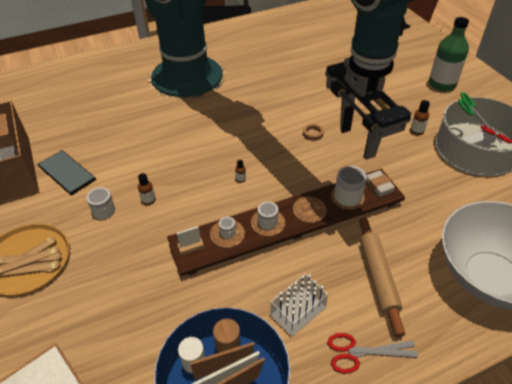

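The giant is on the far pad at (350,187). Now the large one, followed by a final check with both cameras once the arm is out of the way.

Run:
```python
from h import *
pick("jar_large",28)
w=robot.observe()["grip_width"]*92
if abs(w-52)<3:
    place("jar_large")
    robot.servo_line([440,-60,220],feed=250); robot.movep([400,-400,250],RV); robot.hold(.3)
C={n:cam(n) for n in("scene","top")}; S={}
for n in C:
    im=viewer.read_camera(n); cv2.imwrite(f"pics/end_{n}.png",im[:,:,::-1])
    for o in list(J)+["pad_a"]: S[n,o]=viewer.silhouettes(o,n)
for o in J:
    g=PD[o]; obs=[]; 
    for n in C:
        e,A=cen(C[n],g[0],g[1],34,*J[o])
        for s in S[n,o]:
            m,k=mc(s["mask"])
            if np.hypot(*(m-e))<12: obs.append((C[n],m)); print(n,round(s["confidence"],2),k,round(A)); break
    if obs:
        r,f=locate(obs,g,34,*J[o]); print(o,np.round(r,1),"off pad",np.round(r-g,1),np.round(f,2))
st("end")
```

```text
down t 38.4 tcp [ 431.5 -344.5   10.7] F [ 1.  -0.1  0.1] w 78.2
gripped t 38.9 tcp [ 431.8 -344.7   11.1] F [-0.2  0.1  0.3] w 51.5
lifted t 39.6 tcp [ 431.6 -344.5   25.8] F [-0.1 -0.1 -2.4] w 51.6
low t 44.7 tcp [646.1  65.1  45.3] F [-0.3 -0.8 -1.4] w 52.1
open t 45.3 tcp [646.1  65.1  45.4] F [-0.4  0.3 -0. ] w 67.9
away t 46.6 tcp [645.2  65.2 188.8] F [ 0.1 -0.3 -0.4] w 68.4
scene 0.57 294 340
top 0.69 188 188
jar_small [ 633.4 -120.8] off pad [-0.1  0.2] [ 0.1  -0.81  0.44 -0.67]
scene 0.71 509 528
top 0.81 315 300
jar_medium [642.1 -32.2] off pad [-0.1 -0.1] [ 0.29 -0.51  0.52 -0.28]
scene 0.8 741 759
top 0.68 469 448
jar_large [646.  65.] off pad [-0.1 -0.1] [ 0.34 -0.73  0.62 -0.39]
scene 0.87 1002 1078
top 0.92 645 670
jar_giant [650.3 160.2] off pad [0.5 0.1] [ 0.38 -0.6   0.59 -0.21]
end t 49.9 tcp [ 400. -400.  250.] F [ 0.5 -0.1  1.1] w 68.2
```

View pics/end_scene.png

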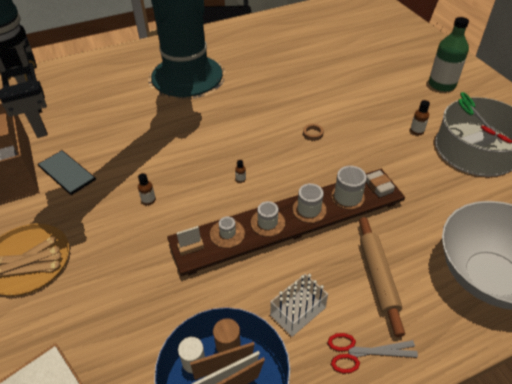

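View pics/end_top.png

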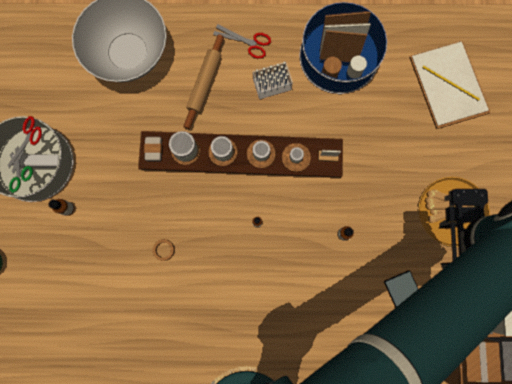

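All four jars stand upright in order, at scene pixels (228,228), (268,215), (310,201) and (350,186). I'll park the arm away from the box before handing in.

Run:
```python
from h import *
robot.movep([440,-60,230],RV); robot.hold(.5)
im=viewer.read_camera("scene"); cv2.imwrite("pics/fin.png",im[:,:,::-1]); st("fin")
robot.job_done()
```

```text
fin t 51.8 tcp [440.  -60.1 230. ] F [-0.3  0.4 -0.6] w 68.3
the job is handed in; nothing more can be done
```

View pics/fin.png

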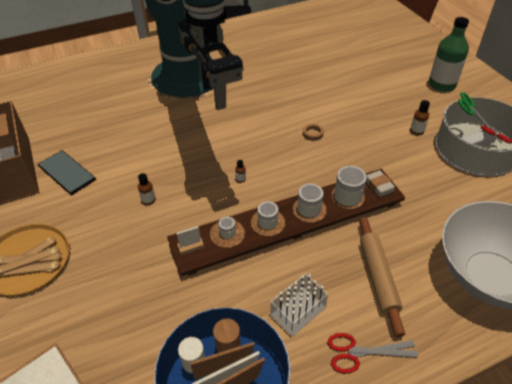

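All four jars are on the cork pads in order of size: small next to the card stand, then medium, large, and giant at the soap end. I handed the job in at about 52 s of the 107 s allowed.

Silhouette fits from both cameras put every jar within about 0.5 mm of its measured pad centre, where 12 mm is allowed. The camera calibration itself is only good to about 2 mm.

The last picture, at the park position, shows all four jars upright and the gripper clear of everything. The force reading there was near zero. No check failed or disagreed, apart from one low-value network mix-up at the start: the small jar was also reported as a medium one. The pictures settled that.

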